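Close up the kitchen's utensil steriliser and start it

TASK

Close the utensil steriliser and start it: with the fingertips, push both blue-fronted drawers fully home, and only when both are shut, press the green button on top of the case all the way down and let it go. Nothing is to be gripped or lifted, and the cup, the bowl and the jar stay where they stand.

Things in the scene. Friction and masses are not known exactly. Their poses are not given: they have to be found in the camera images.
- case: the steriliser: a fixed stainless steel case 240 mm deep (its x) x 360 mm wide (its y) x 100 mm high, standing level on the table. Origin at the centre of its underside; its own +x points from the drawer side to the back (roughly away from the robot), z up. Its flat top is at z = 100 mm. Both drawers are on its -x side and slide along its x axis. It does not move when pushed
- drawer_left (a joint): how far the left drawer (at the case's own y = +88 mm, wooden utensils inside) is open, m: 0 = fully shut, against a hard stop; at most 0.12. It grows as the drawer comes out to the case's -x. Sliding friction about 3 N; no spring or catch, it stays where it is left
- drawer_left_face (a point): centre of the outer face of the left drawer's front, moving with it: a flat upright blue panel without handle, 172 mm wide, 15 mm thick, from 10 to 94 mm above the table. The point is 52 mm above the table; with the drawer shut it lies 135 mm from the case's origin to its -x (front 15 mm proud of the case). Behind the front: open steel tub 164 mm wide, 200 mm long, 57 mm high
- drawer_right (a joint): the same for the right drawer (at the case's own y = -88 mm, knives inside)
- drawer_right_face (a point): the same point on the right drawer's front, which is alike
- start (a joint): travel of the green push button, m: 0 = up, 0.006 = fully down, against a hard stop. A spring brings it back; it starts to move at about 1.5 N and fully down takes 5 N
- start_top (a point): the centre of the top face of the green button: a round cap 32 mm across, pressed straight down, on top of the case at the case's own x = -70 mm, y = 0. Its top stands 22 mm above the case's top when up (122 mm above the table) and 10 mm above the black round collar about it (48 mm across)
- cup: bystander: loose beige measuring cup, 64 mm across, 75 mm high, standing open side up on the rear half of the case's top, behind the button; origin at the centre of its underside
- bowl: bystander: loose blue ceramic bowl, 110 mm across, 55 mm high, on the table at one side of the case; origin at the centre of its underside
- jar: bystander: loose amber jar with a red cap, 64 mm across, 100 mm high, on the table at the other side of the case; origin at the centre of its underside

How it is judged:
On the way, in this order (a step that is already met when the one before it is completed fails the run):
1. both drawers are fully home (value of joint each of drawer_left, drawer_right below 0.004 m), for 0.1 s.
2. the green button is pressed down by the fingers, both drawers being shut (all of step 1 and value of joint start above 0.0045 m and contact force between the fingers and start above 0.5 N), for 0.05 s.
At the end, for the whole second after the job is handed in: both drawers are within 4 mm of fully shut, the button has been pressed at least 4.5 mm after that and is up again (within 1.5 mm), and the cup, bowl and jar stand upright and at rest within 20 mm of where they stood (all of step 1 and value of joint start below 0.0015 m and distance of each of cup, bowl, jar from where it was at the start of the episode below 0.02 m and angle between each of cup, bowl, jar's own z axis and vertical below 0.2 rad and linear speed of each of cup, bowl, jar below 0.02 m/s); the robot touches nothing.
It fails at once if the button is pressed while a drawer is still open (more than 6 mm) (value of joint start above 0.003 m and value of joint any of drawer_left, drawer_right above 0.006 m).
It fails at once if a drawer is dragged further open, to its stop (value of joint any of drawer_left, drawer_right above 0.11 m).
It fails at once if the cup, bowl or jar is shifted by more than 20 mm, lifted or tipped (distance of any of cup, bowl, jar from where it was at the start of the episode above 0.02 m or angle between any of cup, bowl, jar's own z axis and vertical above 0.3 rad).
It also fails if it takes over 54 s, if anything falls off the work surface, if the arm or the gripper's body presses on something with over 40 N, if the wrist force passes 120 N, or if a joint passes its speed limit or range.

ROBOT

A 7-joint arm with a two-finger parallel gripper is mounted at the origin on the work surface. World frame = base frame: x ahead of the robot, y to its left, z up, the work surface at z = 0. Lengths are in m, angles in rad, forces in N, time in s.
With the tool pointing down it reaches from about 0.4 to 0.9 m from the base axis. Payload 5.6 kg.
Tool frame: the origin (TCP) lies at the very end of the fingers, on their centre line; the grasp point (between the pads) lies 19 mm behind it; z points along the fingers, y is the line along which they close (so a half turn about z gives the same grasp; the last joint's range is limited). The gripper opens to 92 mm and grips with 3 to 60 N. Pads are 20 mm wide; open, the fingers measure 128 mm over their backs; the gripper's body (75 mm by 189 mm) begins 69 mm behind the grasp point.
Start: joints at [-1.259, 0.468, -0.012, 1.603, 0.006, 1.071, -0.056], TCP at [0.226, 0.61, 0.215] pointing down, gripper open.
Joint ranges: [-2.53, 2.53], [-0.31, 2.02], [-1.57, 1.55], [0.28, 2.44], [-1.29, 4.43], [0.15, 1.84], [-2.92, 2.92]. Speed limits (rad/s): [2.57, 2.57, 3.14, 3.14, 3.14, 3.14, 3.14].

INTERFACE

Orientations are given as a unit quaternion [w, x, y, z].
In Python, from cell import env gives the robot as it stands.
- The arm moves only by the shell command python3 -m creep 'ROWS' [FORCE]. ROWS is JSON, a list that holds one entry, the list of rows, each a list of 5 numbers: the closure in counts, from 0 (fully open) to 255 (shut), then the shift along the world's x, y, z in cm, then the turn about the world's z in degrees. In form: [[[gripper, tx, ty, tz, twist], ...]]. A call has 1 to 10 rows; each row is the pose to reach, as a shift and turn from the pose commanded when the call began; what a row does not reach only later rows make up. A row lasts 1/12 s, in which the tool goes at most 41.7 mm and 7.16 degrees, less where a joint would pass 70% of its speed; a pose out of reach is approached as far as the arm can. A call with a gripper value outside its range is refused whole. The fingers move at their own pace and stop on an object; FORCE is the grip in N (left out, the last holds). Time passes only in rows, so rows that repeat a pose let the fingers close. It gives the time, the measured TCP pose, the force, the opening and the grip force at its end, in the units of the state.
- env.read_state(): the state, without advancing time (a new reading comes with each control period).
- env.capture(name): name is "side" or "top" or "wrist"; returns a dict with "image" (420x560x3 uint8, red, green, blue), "K" (3x3 intrinsics, pixels), "rvec" (rotation vector, rad) and "tvec" (3), from world to camera coordinates, as OpenCV has them; the wrist camera has in their place "mount" (4x4, takes a point from camera to tool coordinates, whose origin is the TCP and whose axes are the flange's). Camera axes: x right, y down, z forward; pixel columns grow to the right and rows downward; lengths in m; the calibration is good to about 2 mm. A picture is of the moment at which its call begins: read the wrist's pose just before it. There is no depth.
- env.job_done(): hands the job in; it is judged then, once.
The state is a dict: "time_s": time; "joint_positions": joint angles; "dq": joint speeds; "joint_efforts": joint torques, N m; "tool_pos": TCP position; "ee_rot": TCP orientation; "contact_force": force on the tool from outside, world axes, zero at the start; "torque": the same for the moment, N m; "opening": finger opening in m; "grip_force": force on a finger pad.
Only numpy, scipy, OpenCV 4.12 (cv2) and the standard library are available. Lean on these libraries where they do the work, as an engineer would, in place of code of your own. Each camera call takes 0.05 s, during which the arm holds its last target. There are 200 camera calls.

## Working session

There is one attempt and no reset: what is moved stays moved. The work goes in short steps, Python scripts to look and compute and a shell command to move; the robot and the scene stay as the last step left them, time stands still between calls to the robot, and variables do not carry over. Pictures are saved under pics/ and viewed, at most 10 in all, crops included, and the job is handed in when it is done.

```bash
mkdir -p pics; python3 - <<'E'
from cell import env
import cv2,pickle
d={}
for n in("top","side"):
    c=env.capture(n);d[n]=c;cv2.imwrite(f"pics/{n}0.png",c["image"][:,:,::-1])
pickle.dump(d,open("cap0.pkl","wb"))
s=env.read_state();print(s["time_s"],s["tool_pos"],s["ee_rot"],s["opening"])
E
```

```text
0.1 [0.22570164 0.60898809 0.21374867] [-7.20412607e-05  1.76521423e-01  9.84296475e-01 -7.94051096e-04] 0.09210582931374575
```

View pics/top0.png

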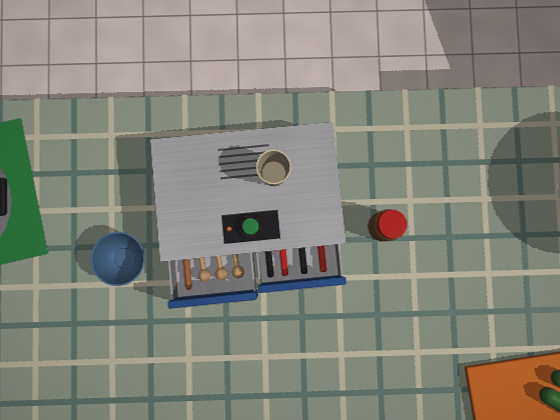

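View pics/side0.png

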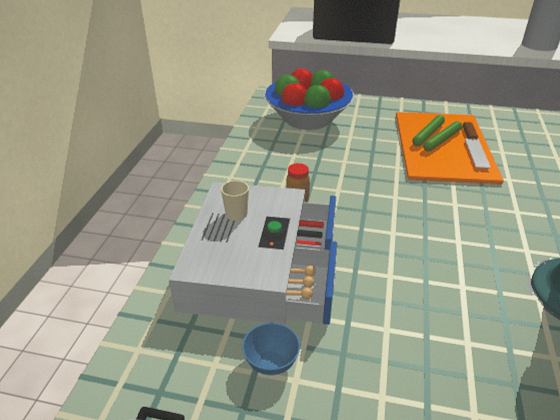

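The top view shows the case with corners at about (152,139), (334,123), (345,243) and (162,260). The button is at (250,227), the left front runs (170,302)–(257,295), and the right front runs (259,288)–(345,281). The bowl is at (118,259), the jar at (390,225) and the cup at (273,167). The side view agrees: both drawers are open, the left one further.

```bash
cat > h.py <<'E'
import cv2,numpy as np
def ray(c,uv,z):
    R,_=cv2.Rodrigues(np.array(c["rvec"],float));t=np.array(c["tvec"],float).ravel()
    K=np.array(c["K"]);o=-R.T@t
    d=(R.T@np.linalg.inv(K)@np.c_[np.atleast_2d(uv),np.ones(len(np.atleast_2d(uv)))].T).T
    return (o+d*((z-o[2])/d[:,2])[:,None])
def blobs(m,amin=60):
    n,l,s,c=cv2.connectedComponentsWithStats(m.astype(np.uint8))
    return [(l==i,s[i],c[i]) for i in range(1,n) if s[i,4]>amin]
def measure(c):
    hsv=cv2.cvtColor(c["image"],cv2.COLOR_RGB2HSV);h,s,v=cv2.split(hsv)
    roi=np.zeros(h.shape,bool);roi[110:320,140:360]=1
    out={}
    g=blobs((h>50)&(h<85)&(s>150)&roi)
    g=max(g,key=lambda b:b[1][4]);out["button"]=ray(c,g[2],.122)[0]
    cs=(s<35)&(v>100)&roi
    cs=cv2.morphologyEx(cs.astype(np.uint8),cv2.MORPH_OPEN,np.ones((9,9)))
    b=max(blobs(cs),key=lambda b:b[1][4]);cnt=cv2.findContours(b[0].astype(np.uint8),0,1)[0][0]
    out["casebox"]=ray(c,cv2.boxPoints(cv2.minAreaRect(cnt)),.1)
    bl=(h>105)&(h<125)&(s>170)&roi
    for i,(m,st,ce) in enumerate(blobs(bl)):
        cnt=cv2.findContours(m.astype(np.uint8),0,1)[0][0]
        out[f"blue{i}"]=ray(c,cv2.boxPoints(cv2.minAreaRect(cnt)),.094)
    return out
E
python3 - <<'E'
import pickle
from h import *
np.set_printoptions(precision=4,suppress=True)
d=pickle.load(open("cap0.pkl","rb"))
for k,v in measure(d["top"]).items():print(k,v)
c=d["top"]
print(ray(c,[(118,259),(392,225),(273,167)],.07), ray(c,(273,167),.175))
print("manual", ray(c,[(152,139),(334,123),(345,243),(162,260)],.1))
E
```

```text
button [0.6882 0.0593 0.122 ]
casebox [[ 0.8929  0.2591  0.1   ]
 [ 0.9238 -0.1557  0.1   ]
 [ 0.5845 -0.1755  0.1   ]
 [ 0.5561  0.2296  0.1   ]]
[[ 0.6324  0.3251  0.07  ]
 [ 0.6845 -0.2229  0.07  ]
 [ 0.8083  0.0121  0.07  ]] [[0.7904 0.0122 0.175 ]]
manual [[ 0.8651  0.2476  0.1   ]
 [ 0.8872 -0.1104  0.1   ]
 [ 0.6508 -0.1231  0.1   ]
 [ 0.6282  0.2311  0.1   ]]
```

```bash
python3 - <<'E'
import pickle
from h import *
np.set_printoptions(precision=4,suppress=True)
c=pickle.load(open("cap0.pkl","rb"))["top"]
im=c["image"].astype(int)
for col in(190,213,240,275,300,330):
    r=[v for v in range(265,315) if im[v,col,2]>1.6*im[v,col,0] and im[v,col,2]>1.3*im[v,col,1]]
    print(col,r[0],r[-1],ray(c,[(col,r[0]-.5),(col,r[-1]+.5)],.094)[:,:2].ravel())
a=np.radians(3.7);R=np.array([[np.cos(a),-np.sin(a)],[np.sin(a),np.cos(a)]])
o=np.array([.758,.0635])
for y in(.088,-.088):print(o+R@[-.135,y])
E
python3 -m creep '[[[255,2,-4,0,6],[255,4,-8,0,12],[255,6,-12,0,18],[255,8,-16,0,24],[255,10,-20,0,24],[255,11,-24,0,24],[255,13,-27,0,24],[255,15,-31,0,24],[255,17,-35,0,24],[255,18,-38,0,24]]]'
```

```text
190 296 305 [0.5583 0.1793 0.5392 0.1796]
213 294 303 [0.5608 0.1349 0.5417 0.1353]
240 291 300 [0.565  0.0826 0.5459 0.0831]
275 282 290 [0.5803 0.0145 0.5631 0.015 ]
300 279 288 [ 0.5847 -0.0341  0.5655 -0.0335]
330 276 285 [ 0.5888 -0.0924  0.5696 -0.0917]
[0.6176 0.1426]
[ 0.629 -0.033]
time_s: 0.93
tool_pos: [0.405, 0.2317, 0.2146]
ee_rot: [0.0, -0.032, 0.999, 0.0]
contact_force: [0.7, 0.0, -0.2]
opening: 0.0274
grip_force: 0.0
```

```bash
python3 -m creep '[[[255,2.2,-3.3,0,0],[255,4.4,-6.6,0,0],[255,6.5,-9.9,0,0],[255,6.5,-9.9,-4,0],[255,6.5,-9.9,-8,0],[255,6.5,-9.9,-12,0],[255,6.5,-9.9,-15.5,0],[255,6.5,-9.9,-15.5,0],[255,6.5,-9.9,-15.5,0]]]'
```

```text
time_s: 1.68
tool_pos: [0.4679, 0.1341, 0.0584]
ee_rot: [-0.002, -0.032, 0.999, -0.001]
contact_force: [-0.3, -0.3, 0.6]
opening: 0.0003
grip_force: 0.0
```

```bash
python3 -m creep '[[[255,2.5,0.15,0,0],[255,4.5,0.3,0,0],[255,6,0.4,0,0],[255,7.5,0.5,0,0],[255,9,0.6,0,0],[255,10.5,0.7,0,0],[255,11.5,0.75,0,0],[255,12.3,0.8,0,0],[255,13,0.85,0,0],[255,13,0.85,0,0]]]'
```

```text
time_s: 2.52
tool_pos: [0.6014, 0.1434, 0.0609]
ee_rot: [0.002, -0.032, 0.999, 0.0]
contact_force: [1.1, 0.0, 0.3]
opening: 0.0005
grip_force: 0.0
```

```bash
python3 -m creep '[[[255,0.2,0,0,0],[255,0.4,0,0,0],[255,0.6,0,0,0],[255,0.8,0,0,0],[255,1.0,0,0,0],[255,1.2,0,0,0],[255,1.2,0,0,0],[255,1.2,0,0,0]]]'
```

```text
time_s: 3.18
tool_pos: [0.6075, 0.1434, 0.0593]
ee_rot: [-0.004, -0.032, 0.999, -0.0]
contact_force: [-11.5, -0.7, 9.4]
opening: 0.0003
grip_force: 6.0
```

```bash
python3 -m creep '[[[255,-4,-0.2,0,0],[255,-8,-0.5,0,0],[255,-11,-0.7,0,0],[255,-11,-4,0,0],[255,-11,-8,0,0],[255,-11,-12,0,0],[255,-11,-16,0,0],[255,-11,-18.3,0,0],[255,-11,-18.3,0,0],[255,-11,-18.3,0,0]]]'; python3 -m creep '[[[255,2,0.1,0,0],[255,4,0.2,0,0],[255,5.5,0.3,0,0],[255,7,0.4,0,0],[255,8.3,0.5,0,0],[255,9.3,0.6,0,0],[255,10.2,0.7,0,0],[255,10.8,0.7,0,0],[255,10.8,0.7,0,0]]]'
```

```text
time_s: 4.02
tool_pos: [0.5018, -0.0416, 0.0598]
ee_rot: [0.001, -0.03, 1.0, -0.0]
contact_force: [1.1, 0.1, -0.5]
opening: 0.0004
grip_force: 0.0
time_s: 4.77
tool_pos: [0.6107, -0.0315, 0.0595]
ee_rot: [0.001, -0.033, 0.999, 0.0]
contact_force: [-0.7, 0.1, 0.4]
opening: 0.0003
grip_force: 0.0
```

```bash
python3 -m creep '[[[255,0.2,0,0,0],[255,0.4,0,0,0],[255,0.6,0,0,0],[255,0.8,0,0,0],[255,1.0,0,0,0],[255,1.2,0,0,0],[255,1.2,0,0,0],[255,1.2,0,0,0]]]'
```

```text
time_s: 5.43
tool_pos: [0.6199, -0.0325, 0.0594]
ee_rot: [-0.002, -0.032, 0.999, 0.0]
contact_force: [-6.2, 2.0, 2.8]
opening: 0.0006
grip_force: 3.0
```

```bash
python3 -m creep '[[[255,0.2,0,0,0],[255,0.4,0,0,0],[255,0.4,0,0,0]]]'; python3 -m creep '[[[255,-4,0,0,0],[255,-8,0,0,0],[255,-12,0,0,0],[255,-12,0,0,0]]]'
python3 - <<'E'
from cell import env
from h import *
import cv2
c=env.capture("top");cv2.imwrite("pics/top1.png",cv2.resize(c["image"][100:340,100:420,::-1],None,fx=2.4,fy=2.4))
E
```

```text
time_s: 5.68
tool_pos: [0.6197, -0.0325, 0.0594]
ee_rot: [-0.006, -0.032, 0.999, 0.001]
contact_force: [-18.4, 2.1, 14.4]
opening: 0.0003
grip_force: 9.2
time_s: 6.02
tool_pos: [0.496, -0.0337, 0.0583]
ee_rot: [-0.005, -0.031, 1.0, 0.0]
contact_force: [-1.4, -0.1, -1.0]
opening: 0.0005
grip_force: 0.0
```

View pics/top1.png

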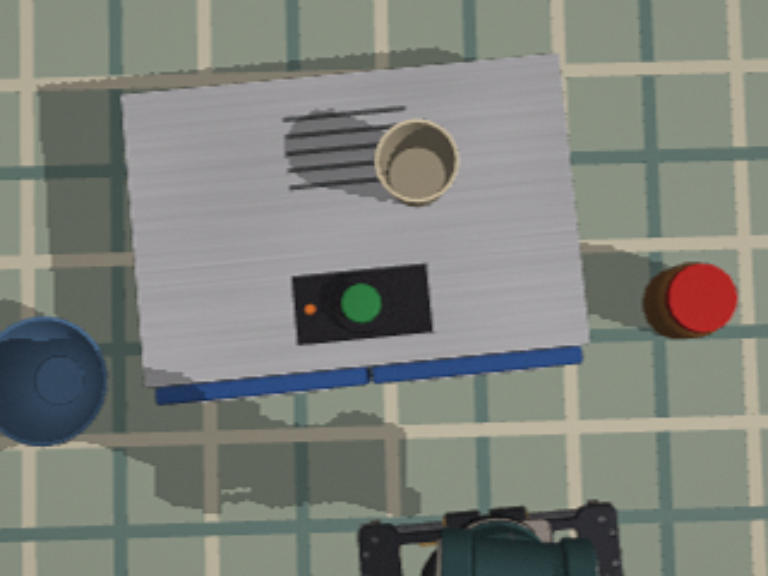

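The picture shows both blue fronts flush with the case in one line (rows 350–400). The cup, bowl and jar have not moved, and the button is at (361,302) in the crop.

```bash
python3 -m creep '[[[255,0,0,4,0],[255,0,0,8,0],[255,0,0,11,0],[255,3.5,2,11,0],[255,7,4,11,0],[255,10.5,6,11,0],[255,14,8,11,0],[255,17.5,9.3,11,0],[255,19,9.3,11,0],[255,19,9.3,11,0]]]'
```

```text
time_s: 6.9
tool_pos: [0.6999, 0.0613, 0.1694]
ee_rot: [0.002, -0.033, 0.999, -0.0]
contact_force: [-0.5, -0.6, 0.1]
opening: 0.0002
grip_force: 0.0
```

```bash
python3 -m creep '[[[255,-1.2,-0.1,0,0],[255,-1.2,-0.1,-2,0],[255,-1.2,-0.1,-3.5,0],[255,-1.2,-0.1,-4.2,0],[255,-1.2,-0.1,-4.2,0]]]'
```

```text
time_s: 7.32
tool_pos: [0.6824, 0.0584, 0.1261]
ee_rot: [-0.001, -0.032, 1.0, -0.0]
contact_force: [-0.0, 0.7, -0.1]
opening: 0.0004
grip_force: 0.0
```

```bash
python3 -m creep '[[[255,0.4,0.1,0,0],[255,0.4,0.1,-0.3,0],[255,0.4,0.1,-0.6,0],[255,0.4,0.1,-0.9,0],[255,0.4,0.1,-1.2,0],[255,0.4,0.1,-1.4,0],[255,0.4,0.1,-1.4,0],[255,0.4,0.1,-1.4,0]]]'
```

```text
time_s: 7.98
tool_pos: [0.6884, 0.0603, 0.1164]
ee_rot: [0.002, -0.032, 0.999, 0.0]
contact_force: [-2.7, 0.3, 11.9]
opening: 0.0004
grip_force: 6.2
```

The force is 11.9 N at z = 0.1164, so the button is fully down. Next I lift off.

```bash
python3 -m creep '[[[255,0,0,1,0],[255,0,0,3,0],[255,0,0,6,0],[255,0,0,9,0],[255,-4,0,10,0],[255,-8,0,10,0],[255,-12,0,10,0],[255,-16,0,10,0],[255,-16,0,10,0],[255,-16,0,10,0]]]'
python3 - <<'E'
from cell import env
import cv2
c=env.capture("side");cv2.imwrite("pics/side1.png",c["image"][:,:,::-1])
E
```

```text
time_s: 8.82
tool_pos: [0.5252, 0.0603, 0.2139]
ee_rot: [-0.0, -0.032, 0.999, 0.0]
contact_force: [0.7, 0.1, 0.8]
opening: 0.0002
grip_force: 0.0
```

View pics/side1.png

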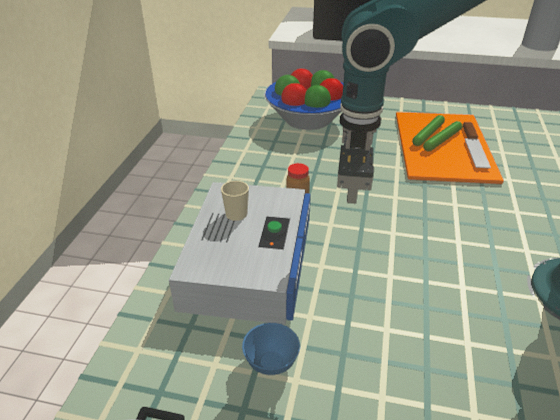

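The side view shows both drawers shut (fronts at about x 290–310) and the button up at (274,227). The cup, bowl and jar are where they were, and the gripper is clear.

```bash
python3 -c "
from cell import env
print(env.job_done())"
```

```text
the job is handed in; nothing more can be done
None
```

I pushed both drawers home, then pressed the green button fully down and released it; the cup, bowl and jar look unmoved in the last picture, and the job is handed in (no verdict was shown).

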